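Unlock the gauge case with its wing key

TASK

Unlock the grey steel gauge case: take the wing key (the one with the flat, pierced grip, not the T-handled one) out of the key block, push it fully home in the lock on the case's front deck, turn it clockwise right to its stop so that the lid springs ajar, turn it back home and draw it out. Then stand the key back in its own slot of the block. The stop differs from lock to lock, so feel for it: do not force the key or the lock, and leave the other things where they are.

Things in the scene. Friction and masses are not known exactly. Their poses are not given: they have to be found in the camera images.
- key: Wing key, plain steel, 84 mm long, 70 g, standing tip down in the key block. Origin: centre of its flat tip; z along the shank to the bow. Wings: flat bar 24 mm wide (key's y, 12 mm to either side), 5 mm thick (x), 0 to 10 mm above the tip; they are alike, so it fits either way round; the lowest 1.5 mm are tapered. Shank 6 mm thick. Collar, 15 mm diameter, 18 to 22 mm above the tip, meets the deck when the key is fully in.
- key_bow (a point): Centre of the key's bow, 68 mm above its tip: a flat grip plate 30 mm wide (key's y), 8 mm thick (x) and 32 mm high (52 to 84 mm above the tip) with a round hole in it, to be pinched across its thickness.
- key_block: Dark wooden block 46 x 150 x 42 mm fixed to the bench; origin at the centre of its underside, long side along its y. Two slots in its top at y = +38 and -38 mm, each 8 mm wide (x), 27 mm long (y), 30 mm deep. One holds the wing key, the other the T key, either way. A key stands upright with its collar resting on the top of the block, its tip 18 mm down in the slot (24 mm above the bench).
- case: Grey steel gauge case 190 (x) x 240 (y) x 85 (z) mm, fixed to the bench; origin at the centre of its underside, front facing its -x. The front 60 mm of its top is a fixed deck, 4 mm thick, with the lock; behind it lies the lid.
- keyhole (a point): Centre of the keyhole in the deck's top face, 85 mm above the bench; axes as the case. A straight slot 26 mm long (case's x), 7 mm wide (y). Fully in, the key's tip is 18 mm below this point, its wings below the deck in the lock's core. Turned from home they are caught under the deck: the key goes in and out only at home, to within about 4 degrees.
- lock_core (a joint): Turn of the lock's core, rad: 0 = home, growing as the key turns clockwise seen from above; the key has some 5 degrees of play each way. A weak spring (0.03 to 0.05 N m) turns it home. After a free part the key takes up the catch and the moment rises from 0.12 to 0.25 N m over 14 degrees, up to a solid stop 45 to 75 degrees from home, hidden, different each time. 0.35 N m is firmly at the stop; more than 0.5 is too much.
- lid (a joint): Opening of the lid, rad, about the hinge along the case's rear edge: 0 shut and caught, 0.15 ajar, its front edge raised 18 mm. The catch lets go only in the last 3 degrees or so before the key's stop; springs then lift the lid and keep it ajar. Lid 128 x 240 mm with a bar handle 10 mm high.
- t_key: T key, a bystander: plain steel, 79 mm tall, a round bar 64 mm long across its top, standing in the block's other slot. Origin at its lower end.
- bottle: Small bottle, 31 mm in diameter, 79 mm tall, standing in front of the case, a bystander.
- sleeve: Plain steel sleeve, 34 mm in diameter, 102 mm tall, standing behind the key block, a bystander.
Not all that is in view belongs to the job. Leave any orange look-alike of the key alone.

How it is judged:
On the way, in this order (a step that is already met when the one before it is completed fails the run):
1. the key is fully in the lock at home (z of key in the frame of keyhole below -0.0155 m and horizontal distance between key and keyhole below 0.004 m and angle between key's own z axis and vertical below 0.08 rad and value of joint lock_core below 0.12 rad), for 0.1 s.
2. with the key in the lock, the lid has sprung ajar (z of key in the frame of keyhole below -0.0155 m and horizontal distance between key and keyhole below 0.004 m and angle between key's own z axis and vertical below 0.08 rad and value of joint lid above 0.12 rad and value of joint lock_core above 0.5 rad), for 0.1 s.
3. the key, still in the lock, is back home (all of step 1 and value of joint lid above 0.12 rad), for 0.1 s.
4. the key is drawn out of the lock (z of key in the frame of keyhole above 0.005 m and value of joint lock_core below 0.12 rad and value of joint lid above 0.12 rad).
At the end, for the whole second after the job is handed in: the key stands upright (within 7 degrees), at rest and let go in the slot of the block it came from, within 8 mm of where it stood, the lid is ajar (over 0.12 rad) and the lock's core is home (under 0.12 rad) (distance of key from where it was at the start of the episode below 0.008 m and angle between key's own z axis and vertical below 0.12 rad and linear speed of key below 0.02 m/s and value of joint lid above 0.12 rad and value of joint lock_core below 0.12 rad); the robot touches nothing.
It fails at once if the key is forced in the lock (over 80 N between key and case) (contact force between key and case above 80 N).
It fails at once if the hand or arm strikes the case (over 15 N) (contact force between any of the fingers, the arm and case above 15 N).
It fails at once if the T key is taken or pushed over (distance of t_key from where it was at the start of the episode above 0.012 m or angle between t_key's own z axis and vertical above 0.2 rad).
It fails at once if a bystander on the bench is shoved by more than 2 cm (distance of any of bottle, sleeve from where it was at the start of the episode above 0.02 m).
It also fails if it takes over 72 s, if anything falls off the work surface, if the arm or the gripper's body presses on something with over 40 N, if the wrist force passes 120 N, or if a joint passes its speed limit or range.

ROBOT

A 7-joint arm with a two-finger parallel gripper is mounted at the origin on a cart in front of the work surface, level with it; the furniture and walls round the work are solid. World frame = base frame: x ahead of the robot, y to its left, z up, the work surface at z = 0. Lengths are in m, angles in rad, forces in N, time in s.
With the tool pointing down it reaches from about 0.425 to 0.925 m from the base axis. Payload 6.8 kg.
Tool frame: the origin (TCP) lies at the very end of the fingers, on their centre line; the grasp point (between the pads) lies 19 mm behind it; z points along the fingers, y is the line along which they close (so a half turn about z gives the same grasp; the last joint's range is limited). The gripper opens to 88 mm and grips with 3 to 60 N. Pads are 20 mm wide; open, the fingers measure 115 mm over their backs; the gripper's body (75 mm by 178 mm) begins 61 mm behind the grasp point.
Start: joints at [-1.311, 0.477, 0.022, 1.555, -0.011, 1.109, -0.083], TCP at [0.243, 0.63, 0.223] pointing down, gripper open.
Joint ranges: [-2.96, 2.96], [-0.34, 2.1], [-1.41, 1.46], [0.24, 2.44], [-1.37, 4.51], [0.17, 1.92], [-2.96, 2.96]. Speed limits (rad/s): [2.39, 2.39, 3.14, 3.14, 3.14, 3.14, 3.14].

INTERFACE

Orientations are given as a 3x3 rotation matrix whose columns are the frame's x, y, z axes.
In Python, from plant import ctrl, cams, finder gives the robot as it stands. The module is installed in compiled form; this text tells all that it offers.
- The arm moves only by the tool play_rows, never from a script. Its argument "rows" is text: rows parted by semicolons, each of 5 numbers parted by spaces: the shift along the tool's x, y, z in mm, then the turn about the tool's z in degrees, then the finger opening in mm, from 0 to 87.8. A call has 1 to 12 rows; each row is the pose to reach, as a shift and turn from the pose commanded when the call began, along the tool's axes at that moment; what a row does not reach only later rows make up. A row lasts 1/12 s, in which the tool goes at most 41.7 mm and 7.16 degrees, less where a joint would pass 70% of its speed; a pose out of reach is approached as far as the arm can. A call with a gripper value outside its range is refused whole. The fingers move at their own pace and stop on an object; "force" is the grip in N (left out, the last holds). Time passes only in rows, so rows that repeat a pose let the fingers close. It gives the time, the measured TCP pose, the force, the opening and the grip force at its end, in the units of the state.
- ctrl.observe(): the state, without advancing time (a new reading comes with each control period).
- cams.capture(name): name is "side" or "top" or "wrist"; returns a dict with "image" (400x640x3 uint8, blue, green, red), "z_map" (400x640 float32, m along the optical axis (not along the pixel's ray), 0 where there is no reading), "intrinsics" (3x3 intrinsics, pixels), "R" (3x3) and "t" (3): a world point X has camera coordinates R X + t. Camera axes: x right, y down, z forward; pixel columns grow to the right and rows downward; lengths in m; the calibration is good to about 2 mm. A picture is of the moment at which its call begins.
- ctrl.close_job(): hands the job in; it is judged then, once.
Trained networks look in a picture, given as the dict that the camera call returned (one of the last four; its "shot" number tells which), for a name from the list of things; names that differ only in an ending like _2 or _b are one class to them, and where a whole thing is asked for, a point or a joint stands for the part that bears it (a point fixed in the world has none). Each returns a list of dicts, best first, with "score" (0 to 1); they miss things now and then, are a little off and sometimes report something else, mostly with a low value. They report only what shows in the picture. A call takes as long as a camera call. They do not tell look-alikes from the thing itself.
- finder.spot_in(query, picture): "at" ([row, column] as shares, 0 to 1, of the picture: columns of its width, rows of its height, amid what is visible of it).
- finder.place_of(query, picture): "at" ([row, column] as shares, 0 to 1, of the picture: columns of its width, rows of its height: a listed point, or the origin of a listed thing).
The state is a dict: "time_s": time; "joint_positions": joint angles; "dq": joint speeds; "joint_torque": joint torques, N m; "ee_pos": TCP position; "tool_rot": TCP orientation; "force": force on the tool from outside, world axes, zero at the start; "torque": the same for the moment, N m; "grip_width": finger opening in m; "grip_force": force on a finger pad.
Only numpy, scipy, OpenCV 4.12 (cv2) and the standard library are available. Lean on these libraries where they do the work, as an engineer would, in place of code of your own. Each camera call takes 0.05 s, during which the arm holds its last target. There are 200 camera calls.

## Working session

There is one attempt and no reset: what is moved stays moved. The work goes in short steps, Python scripts to look and compute and a tool call to move; the robot and the scene stay as the last step left them, time stands still between calls to the robot, and variables do not carry over. Pictures are saved under pics/ and viewed, at most 10 in all, crops included, and the job is handed in when it is done.

Besides the shell and the picture viewer there is one more tool, called after "Request:" as name(argument=value, ...) on one line, values as JSON. play_rows: Moves the arm, as the interface text tells. Its arguments: {"type":"object","properties":{"rows":{"type":"string"},"force":{"type":"number"}},"required":["rows"]}

```bash
mkdir -p pics; cat > h.py <<'E'
import numpy as np, cv2
from plant import ctrl, cams, finder
def px(c,u,v,z):
    K=c["intrinsics"]; p=np.array([(u-K[0,2])/K[0,0]*z,(v-K[1,2])/K[1,1]*z,z]); return c["R"].T@(p-c["t"])
def onplane(c,u,v,h):
    K=c["intrinsics"]; d=c["R"].T@np.array([(u-K[0,2])/K[0,0],(v-K[1,2])/K[1,1],1.]); o=-c["R"].T@c["t"]; return o+d*(h-o[2])/d[2]
def proj(c,X):
    p=c["R"]@np.asarray(X)+c["t"]; q=c["intrinsics"]@p; return q[:2]/q[2]
def cloud(c):
    K=c["intrinsics"]; z=c["z_map"]; v,u=np.mgrid[:400,:640]
    P=np.stack([(u-K[0,2])/K[0,0]*z,(v-K[1,2])/K[1,1]*z,z],-1); return (P-c["t"])@c["R"]
E
python3 - <<'E'
from h import *
np.set_printoptions(precision=4,suppress=True)
ims=[]
for n in("top","side"):
    c=cams.capture(n); im=c["image"]; cv2.imwrite(f"pics/{n}.png",im)
    print(n,-c["R"].T@c["t"]);print(c["R"])
    for q in("key","key_bow","key_block","case","keyhole","t_key","bottle","sleeve"):
        for r in finder.place_of(q,c)[:3]:
            v,u=r["at"][0]*400,r["at"][1]*640
            h={"key":.024,"key_bow":.092,"keyhole":.085,"t_key":.024}.get(q,0)
            print(q,round(r["score"],2),round(u),round(v),onplane(c,u,v,h))
print(ctrl.observe())
E
```

```text
top [0.5076 0.1598 1.0282]
[[-0.0045 -1.      0.0054]
 [-0.9983  0.0041 -0.0586]
 [ 0.0586 -0.0057 -0.9983]]
key 0.64 248 209 [0.537  0.3168 0.024 ]
key 0.55 284 226 [0.4941 0.2272 0.024 ]
key 0.5 266 242 [0.4539 0.2703 0.024 ]
key_bow 0.55 228 162 [0.6454 0.3526 0.092 ]
key_bow 0.48 283 229 [0.4873 0.2245 0.092 ]
key_bow 0.4 245 209 [0.5343 0.3119 0.092 ]
key_block 0.61 239 208 [0.5405 0.3437 0.    ]
case 0.67 393 186 [ 0.5949 -0.0535  0.    ]
keyhole 0.57 408 215 [ 0.5179 -0.0694  0.085 ]
t_key 0.59 222 202 [0.5542 0.3814 0.024 ]
bottle 0.64 322 258 [0.4121 0.13   0.    ]
bottle 0.49 237 204 [0.5493 0.3481 0.    ]
sleeve 0.59 265 153 [0.6821 0.2763 0.    ]
side [0.4036 0.8795 0.4816]
[[-0.9763 -0.2158 -0.0177]
 [-0.0854  0.459  -0.8843]
 [ 0.199  -0.8618 -0.4666]]
key 0.85 262 288 [0.6316 0.3801 0.024 ]
key 0.72 366 274 [0.4506 0.3033 0.024 ]
key 0.7 322 269 [0.5362 0.3058 0.024 ]
key_bow 0.82 262 260 [0.6243 0.3867 0.092 ]
key_bow 0.76 322 240 [0.535  0.3065 0.092 ]
key_bow 0.74 365 247 [0.4543 0.3129 0.092 ]
key_block 0.61 312 293 [0.5461 0.3492 0.    ]
key_block 0.56 261 263 [0.
[... 178 characters left out ...]
478 0.3884 0.024 ]
bottle 0.69 396 238 [0.402  0.1296 0.    ]
sleeve 0.6 261 262 [0.6757 0.2777 0.    ]
{'time_s': 0.9, 'joint_positions': array([-1.3111,  0.477 ,  0.0224,  1.5554, -0.0115,  1.1093, -0.0831]), 'dq': array([-0.0011, -0.0008,  0.0011, -0.0006, -0.0003, -0.0004, -0.0002]), 'joint_torque': array([  0.    , -58.2717,   1.533 , -27.2937,  -0.0544,   0.0102,
         0.0001]), 'ee_pos': array([0.2427, 0.6299, 0.2227]), 'tool_rot': array([[-0.9331,  0.3596, -0.    ],
       [ 0.3596,  0.9331,  0.    ],
       [ 0.    ,  0.    , -1.    ]]), 'force': array([ 0.6769, -0.9485,  0.0732]), 'torque': array([-0.0281, -0.039 ,  0.0689]), 'grip_force': 0.0, 'grip_width': 0.08780144941273527}
```

```bash
python3 - <<'E'
import cv2,numpy as np
t=cv2.imread("pics/top.png")[110:280,190:440]; s=cv2.imread("pics/side.png")[130:330,200:450]
cv2.imwrite("pics/a.png",cv2.resize(s,None,fx=3,fy=3)); cv2.imwrite("pics/b.png",cv2.resize(t,None,fx=3.2,fy=3.2))
E
```

```text
(no output)
```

View pics/a.png

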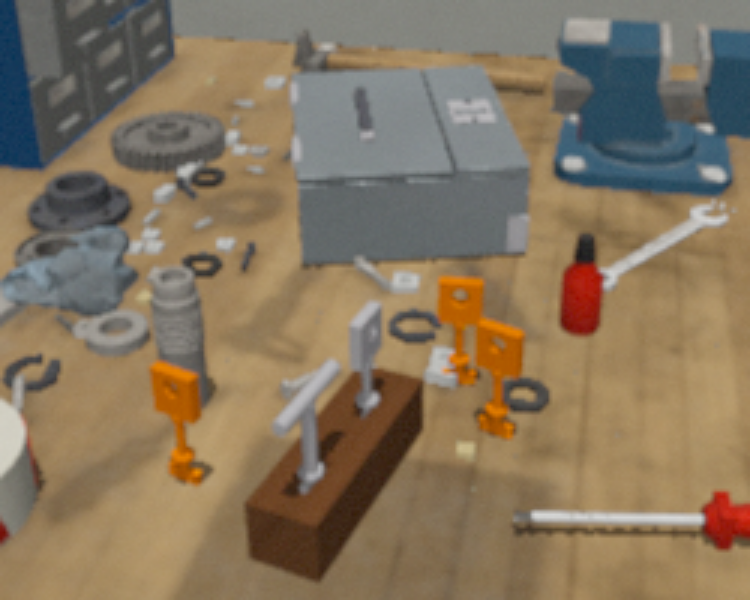

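View pics/b.png

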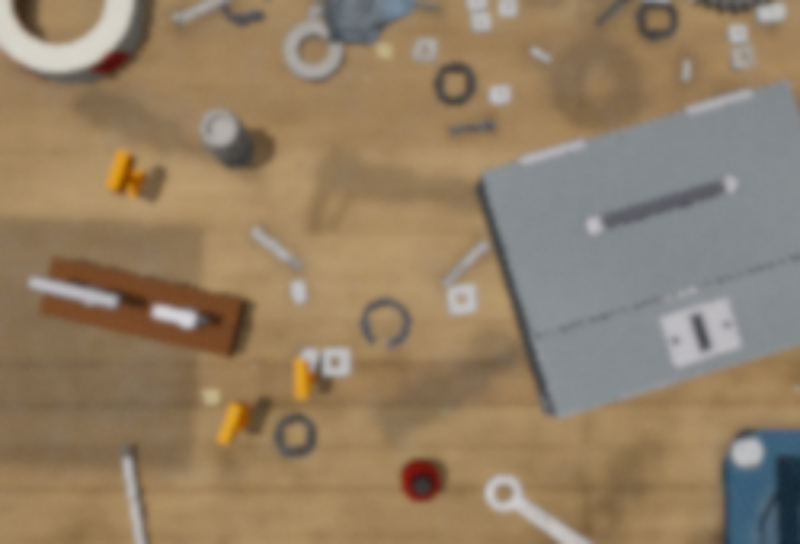

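Side view: the candidates are orange keys at (260,262), (353,231) and (366,247), the T key at (303,262), and the grey flat pierced bow at (322,240), in the right end of the block. I choose the last one. The top view shows the keyhole plate at (409,214). Next I'll get block and case orientation from depth.

```bash
python3 - <<'E'
from h import *
np.set_printoptions(precision=4,suppress=True)
T=cams.capture("top"); S=cams.capture("side")
for n,c in(("top",T),("side",S)):
    P=cloud(c).reshape(-1,3); ok=c["z_map"].reshape(-1)>0
    def box(ctr,r,z0,z1): return P[ok&(np.hypot(P[:,0]-ctr[0],P[:,1]-ctr[1])<r)&(P[:,2]>z0)&(P[:,2]<z1)]
    for nm,q in(("block top",box((.545,.345),.095,.036,.05)),("key bow",box((.535,.306),.04,.075,.12)),("case top",box((.59,-.055),.18,.078,.092)),("tkey",box((.55,.385),.05,.075,.12))):
        print(n,nm,len(q)); 
        if len(q)>5:
            (cx,cy),(w,h),a=cv2.minAreaRect((q[:,:2]*1000).astype(np.float32)); print("  rect",cx,cy,w,h,a,"z",np.percentile(q[:,2],[5,50,95]), "mean",q.mean(0))
# keyhole by darkness within plate, top
u0,v0=408,214; g=cv2.cvtColor(T["image"],cv2.COLOR_BGR2GRAY)[v0-12:v0+13,u0-12:u0+13]
m=(g<90).astype(np.uint8); n,l,st,ce=cv2.connectedComponentsWithStats(m)
for i in range(1,n):
    if st[i,4]>6: 
        u,v=ce[i]+[u0-12,v0-12]; ys,xs=np.where(l==i); W=np.array([onplane(T,x+u0-12,y+v0-12,.085) for x,y in zip(xs,ys)]); d=np.linalg.eigh(np.cov(W[:,:2].T))[1][:,1]
        print("hole",st[i,4],u,v,onplane(T,u,v,.085),np.degrees(np.arctan2(d[1],d[0])))
E
```

```text
top block top 979
  rect 545.131591796875 350.10205078125 150.60414123535156 45.94765853881836 76.76165771484375 z [0.0383 0.0413 0.0444] mean [0.5444 0.3471 0.0413]
top key bow 54
  rect 536.2423706054688 313.0633850097656 29.918901443481445 7.957050323486328 77.0899887084961 z [0.0886 0.1072 0.1099] mean [0.5359 0.3113 0.1052]
top case top 7853
  rect 554.5390014648438 -61.433746337890625 260.9920959472656 240.4841766357422 16.570940017700195 z [0.0819 0.0848 0.0876] mean [ 0.585  -0.0516  0.0847]
top tkey 119
  rect 553.82470703125 387.3091125488281 64.20490264892578 9.720867156982422 76.72919464111328 z [0.0976 0.1007 0.1047] mean [0.5537 0.3864 0.1009]
side block top 1350
  rect 543.7816162109375 349.7908935546875 153.7421112060547 47.43877410888672 76.58475494384766 z [0.0383 0.0412 0.0433] mean [0.544  0.3608 0.0412]
side key bow 197
  rect 535.4367065429688 313.7657470703125 32.954524993896484 8.872435569763184 77.0422134399414 z [0.0777 0.0942 0.1078] mean [0.5347 0.3171 0.0943]
side case top 2527
  rect 552.7789916992188 -60.83984375 262.884521484375 242.206787109375 16.43320083618164 z [0.0822 0.0838 0.0851] mean [ 0.5801 -0.0345  0.0838]
side tkey 220
  rect 552.3627319335938 387.51409912109375 64.52485656738281 9.61152172088623 76.44007110595703 z [0.0804 0.1    0.1026] mean [0.552  0.3911 0.0972]
hole 12 408.5833333333333 213.41666666666666 [ 0.5224 -0.0713  0.085 ] -162.12179415409958
```

Request:
play_rows(rows="-388 -190 50 82 40;-388 -190 50 82 40;-388 -190 50 82 40;-388 -190 50 82 40;-388 -190 50 82 40;-388 -190 50 82 40;-388 -190 50 82 40;-388 -190 50 82 40;-388 -190 50 82 40;-388 -190 50 82 40;-388 -190 50 82 40;-388 -190 50 82 40", force=50)

```text
time_s: 2.0
ee_pos: [0.5404, 0.3068, 0.1726]
tool_rot: [[0.241, 0.971, 0.002], [0.971, -0.241, -0.003], [-0.002, 0.003, -1.0]]
force: [-0.2, -0.2, -0.3]
grip_width: 0.0401
grip_force: 0.0
```

```bash
python3 - <<'E'
from h import *
np.set_printoptions(precision=4,suppress=True)
c=cams.capture("wrist"); cv2.imwrite("pics/w1.png",c["image"])
s=ctrl.observe(); print(s["ee_pos"],s["tool_rot"][:,1],s["joint_positions"]); print(-c["R"].T@c["t"],c["R"])
P=cloud(c).reshape(-1,3); ok=c["z_map"].reshape(-1)>0
for nm,ct,r,z0,z1 in(("bow",(.536,.313),.03,.085,.12),("blk",(.545,.35),.095,.038,.047)):
    q=P[ok&(np.hypot(P[:,0]-ct[0],P[:,1]-ct[1])<r)&(P[:,2]>z0)&(P[:,2]<z1)]
    if len(q)>5: print(nm,len(q),cv2.minAreaRect((q[:,:2]*1000).astype(np.float32)),np.percentile(q[:,2],[5,50,95]))
for q in("key","key_bow"):
    for r in finder.place_of(q,c)[:3]: print(q,r["score"],r["at"][1]*640,r["at"][0]*400,onplane(c,r["at"][1]*640,r["at"][0]*400,.092 if q=="key_bow" else .024))
E
```

```text
[0.5385 0.3098 0.1726] [ 0.9712 -0.2381  0.0011] [-0.9403  0.4639  0.4278  1.7621 -0.2259  0.9644 -0.6633]
[0.5579 0.3788 0.3337] [[ 0.9703 -0.2418  0.0029]
 [-0.2335 -0.9336  0.2717]
 [-0.063  -0.2643 -0.9624]]
bow 424 ((536.042236328125, 313.5321350097656), (30.67084312438965, 8.010868072509766), 76.60295104980469) [0.0908 0.107  0.1082]
blk 5679 ((544.7301025390625, 350.2731628417969), (150.27886962890625, 46.10332489013672), 76.67414855957031) [0.0399 0.0411 0.0424]
key 0.84 397.184 114.72 [0.6386 0.3617 0.024 ]
key 0.66 254.272 225.32000000000002 [0.4633 0.2831 0.024 ]
key 0.64 311.168 184.20000000000002 [0.5366 0.3132 0.024 ]
key_bow 0.67 239.616 251.79999999999998 [0.4638 0.2831 0.092 ]
key_bow 0.66 310.08 201.92000000000002 [0.5366 0.3129 0.092 ]
key_bow 0.66 288.0 287.88 [0.4961 0.2373 0.092 ]
```

View pics/w1.png

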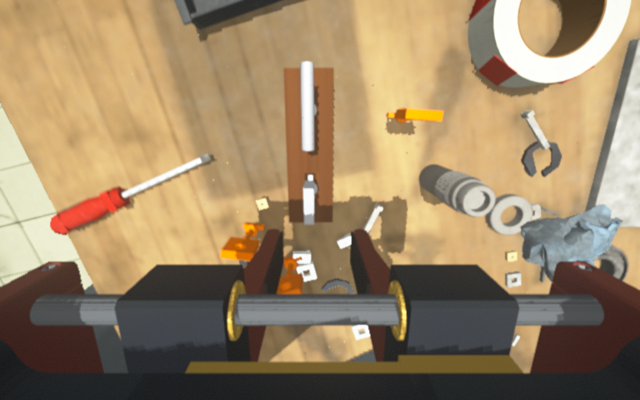

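Wrist view: the grey bow stands at (310,200) in the block, the T key at (307,105), and the orange ones are off the block. The commanded pose is already above it, so I descend.

Request:
play_rows(rows="0 0 0 0 40;0 0 30 0 40;0 0 60 0 40;0 0 85 0 40;0 0 100 0 40;0 0 100 0 40;0 0 100 0 40;0 0 100 0 40")

```text
time_s: 2.82
ee_pos: [0.5369, 0.3141, 0.0739]
tool_rot: [[0.225, 0.974, 0.001], [0.974, -0.225, 0.001], [0.002, 0.001, -1.0]]
force: [0.6, -0.6, -0.0]
grip_width: 0.0401
grip_force: 0.0
```

Request:
play_rows(rows="0 0 0 0 4;0 0 0 0 4;0 0 0 0 4;0 0 0 0 4;0 0 0 0 4;0 0 0 0 4", force=50)

```text
time_s: 3.32
ee_pos: [0.5365, 0.3132, 0.0729]
tool_rot: [[0.226, 0.974, 0.0], [0.974, -0.226, 0.0], [0.0, 0.0, -1.0]]
force: [-0.2, 0.3, 1.2]
grip_width: 0.0078
grip_force: 50.0
```

Request:
play_rows(rows="0 0 -10 0 4;0 0 -30 0 4;0 0 -60 0 4;0 0 -90 0 4;0 0 -120 0 4;0 0 -120 0 4")

```text
time_s: 3.82
ee_pos: [0.5398, 0.3144, 0.1995]
tool_rot: [[0.227, 0.974, 0.008], [0.974, -0.227, 0.006], [0.008, 0.007, -1.0]]
force: [0.7, -0.2, -0.4]
grip_width: 0.0079
grip_force: 50.0
```

Request:
play_rows(rows="-35 7 0 -5 4;-70 14 0 -10 4;-105 20 0 -15 4;-140 27 0 -20 4;-175 34 0 -25 4;-210 41 0 -30 4;-245 47 0 -36 4;-280 54 0 -42 4;-315 61 0 -48 4;-345 67 0 -54 4;-370 71 0 -60 4;-377 73 0 -60 4")

```text
time_s: 4.82
ee_pos: [0.5212, -0.076, 0.1931]
tool_rot: [[-0.73, 0.684, 0.0], [0.684, 0.73, -0.002], [-0.001, -0.001, -1.0]]
force: [0.3, 0.2, -0.6]
grip_width: 0.008
grip_force: 50.0
```

Request:
play_rows(rows="0 0 0 -6 4;0 0 0 -12 4;0 0 0 -18 4;0 0 0 -24 4;0 0 0 -30 4;0 0 0 -36 4;0 0 0 -42 4;0 0 0 -48 4;0 0 0 -54 4;0 0 0 -60 4;0 0 0 -60 4;0 0 0 -60 4")

```text
time_s: 5.82
ee_pos: [0.5222, -0.0702, 0.1927]
tool_rot: [[-0.958, -0.288, -0.0], [-0.288, 0.958, 0.0], [-0.0, 0.0, -1.0]]
force: [0.9, 0.1, -1.0]
grip_width: 0.0081
grip_force: 50.0
```

```bash
cat > look.py <<'E'
from h import *
np.set_printoptions(precision=4,suppress=True)
import sys
c=cams.capture("wrist"); cv2.imwrite(sys.argv[1],c["image"])
s=ctrl.observe(); print(s["time_s"],s["ee_pos"],s["tool_rot"][:,1],s["joint_positions"],s["grip_width"],s["force"],s["torque"])
print(np.degrees(np.arctan2(s["tool_rot"][1,1],s["tool_rot"][0,1])))
P=cloud(c).reshape(-1,3); ok=c["z_map"].reshape(-1)>0
q=P[ok&(np.hypot(P[:,0]-.57,P[:,1]+.055)<.2)&(P[:,2]>.08)&(P[:,2]<.09)]
print("case",len(q),cv2.minAreaRect((q[:,:2]*1000).astype(np.float32)))
for n in("keyhole","key"):
  for r in finder.place_of(n,c)[:2]: print(n,r["score"],r["at"][1]*640,r["at"][0]*400,onplane(c,r["at"][1]*640,r["at"][0]*400,.085))
print("proj",proj(c,[.522,-.071,.085]))
E
python3 look.py pics/w2.png
```

```text
5.8667 [ 0.5222 -0.0703  0.1927] [-0.2875  0.9578  0.0002] [-0.1357  0.2673  0.1801  1.9499 -0.0594  0.9294  1.9361] 0.007917716370329574 [-0.4528  0.5166 -0.7834] [ 0.0866 -0.0085 -0.012 ]
106.70818454551429
case 21980 ((544.1939697265625, -78.20280456542969), (291.450927734375, 233.64341735839844), 70.72245788574219)
keyhole 0.91 318.4 199.6 [ 0.5222 -0.0683  0.085 ]
key 0.87 593.6 209.92000000000002 [0.4566 0.1866 0.085 ]
key 0.66 543.296 223.8 [0.483  0.1474 0.085 ]
proj [315.7528 198.622 ]
```

View pics/w2.png

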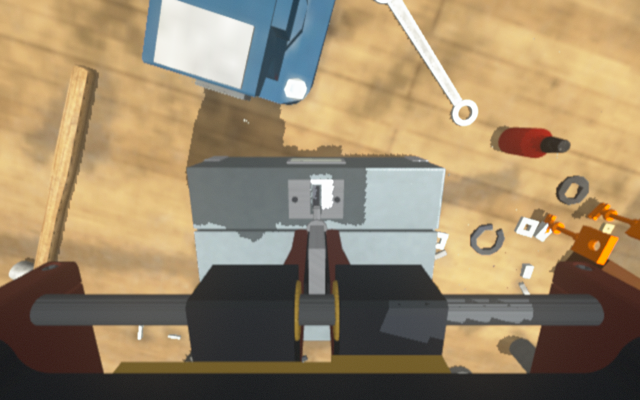

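```bash
python3 - <<'E'
import cv2
im=cv2.imread("pics/w2.png")[165:245,275:360]; cv2.imwrite("pics/w2c.png",cv2.resize(im,None,fx=7,fy=7,interpolation=cv2.INTER_CUBIC))
E
```

```text
(no output)
```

View pics/w2c.png

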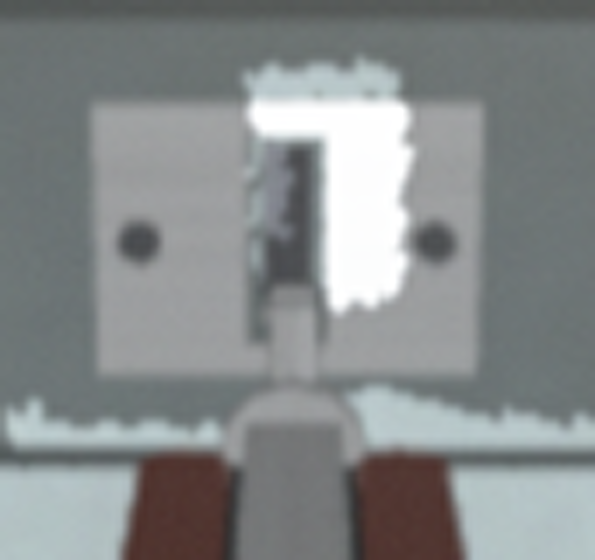

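```bash
python3 - <<'E'
from h import *
np.set_printoptions(precision=4,suppress=True)
c=cams.capture("wrist"); s=ctrl.observe(); p=s["ee_pos"]; R=s["tool_rot"]
tip=p+.049*R[:,2]*1
print(p,tip, "pred wing edge",proj(c,tip+.012*R[:,0]))
K=onplane(c,317.1,205.7,tip[2])-.012*R[:,0]
print("Kcam",K)
for u in(316,316.5,317): 
    H=onplane(c,u,199.4,.085); d=p+H-K; print("H",H,"caseaxes",[.9588*H[0]+.284*H[1],-.284*H[0]+.9588*H[1]],"rel TCP target",d,"tool shift",R.T@(H-K),"abs",R.T@(H-p))
P=cloud(c); X=np.array([.9588,.284]); Y=np.array([-.284,.9588])
for cam in("wrist","top"):
    c=cams.capture(cam); P=cloud(c).reshape(-1,3); q=P[(c["z_map"].reshape(-1)>0)&(abs(P[:,2]-.085)<.006)]; a=q[:,:2]@X; b=q[:,:2]@Y
    for lo in(.45,.465,.48,.495,.56):
        m=(a>lo)&(a<lo+.015)&(abs(b+.216)<.14); bb=b[m]
        if m.sum()>20: print(cam,lo,m.sum(),bb.min(),bb.max(),(bb.min()+bb.max())/2, bb.max()-bb.min())
    m=(abs(b+.216)<.11)&(a>.42)&(a<.56); print("front edge a",np.percentile(a[m],[0,.2,1]))
    im=cv2.cvtColor(c["image"],cv2.COLOR_BGR2GRAY)
# yaw fit of front edge, wrist & top handled by rect earlier
E
```

```text
[ 0.5222 -0.0705  0.1927] [ 0.5222 -0.0705  0.1437] pred wing edge [316.3632 204.2522]
Kcam [ 0.5232 -0.0697  0.1437]
H [ 0.5226 -0.0708  0.085 ] caseaxes [np.float64(0.4810049763119296), np.float64(-0.2163256662599305)] rel TCP target [ 0.5217 -0.0717  0.134 ] tool shift [ 0.0008 -0.001   0.0587] abs [-0.0003 -0.0004  0.1077]
H [ 0.5225 -0.0704  0.085 ] caseaxes [np.float64(0.48100298403191594), np.float64(-0.21585241704558353)] rel TCP target [ 0.5216 -0.0712  0.134 ] tool shift [ 0.0008 -0.0005  0.0587] abs [-0.0003  0.0001  0.1077]
H [ 0.5224 -0.0699  0.085 ] caseaxes [np.float64(0.4810009917567012), np.float64(-0.21537916897123502)] rel TCP target [ 0.5215 -0.0708  0.134 ] tool shift [ 0.0008 -0.      0.0587] abs [-0.0003  0.0005  0.1077]
wrist 0.45 4208 -0.33638174318148 -0.09664176015260079 -0.2165117516670404 0.23973998302887922
wrist 0.465 3811 -0.336275304777405 -0.0966295858300337 -0.21645244530371938 0.23964571894737133
wrist 0.48 3644 -0.33631473497987635 -0.096427323371734 -0.21637102917580517 0.23988741160814236
wrist 0.495 3399 -0.33616073494681403 -0.09638612234077626 -0.21627342864379515 0.23977461260603777
wrist 0.56 35 -0.33609867506245017 -0.09693030079264905 -0.21651448792754963 0.23916837426980112
front edge a [0.4501 0.4503 0.4505]
top 0.45 239 -0.23218545954642558 -0.0962788126795215 -0.16423213611297355 0.13590664686690407
top 0.465 230 -0.22779766422288608 -0.09644090440514295 -0.1621192843140145 0.13135675981774314
top 0.48 204 -0.22804023187271502 -0.09624863276206226 -0.16214443231738865 0.13179159911065275
top 0.495 258 -0.2865687982005078 -0.0963658546501555 -0.19146732642533165 0.19020294355035228
top 0.56 625 -0.3349883960396246 -0.09622066574749517 -0.21560453089355988 0.23876773029212944
front edge a [0.4511 0.4515 0.4527]
```

Request:
play_rows(rows="0 0 15 0 4;0 -0.3 35 0 4;0.3 -0.4 50 0 4;0.3 -0.4 55 0 4;0.3 -0.4 55 0 4;0.3 -0.4 55 0 4;0.3 -0.4 55 0 4")

```text
time_s: 6.7
ee_pos: [0.5228, -0.0712, 0.1386]
tool_rot: [[-0.957, -0.291, 0.002], [-0.291, 0.957, -0.0], [-0.001, -0.0, -1.0]]
force: [0.3, -0.3, 0.2]
grip_width: 0.0081
grip_force: 50.0
```

Request:
play_rows(rows="0 0 1 0 4;0 0 2 0 4;0 0 3 0 4;0 0 4 0 4;0 0 5 0 4;0 0 5.5 0 4;0 0 5.5 0 4")

```text
time_s: 7.28
ee_pos: [0.522, -0.0711, 0.132]
tool_rot: [[-0.957, -0.291, -0.0], [-0.291, 0.957, 0.0], [0.0, 0.0, -1.0]]
force: [0.5, 0.4, -0.9]
grip_width: 0.0081
grip_force: 50.0
```

Request:
play_rows(rows="0 0 1 0 4;0 0 2 0 4;0 0 3 0 4;0 0 3 0 4;0 0 3 0 4")

```text
time_s: 7.7
ee_pos: [0.522, -0.0711, 0.1291]
tool_rot: [[-0.957, -0.291, -0.0], [-0.291, 0.957, 0.0], [0.0, 0.0, -1.0]]
force: [0.1, -0.4, 0.0]
grip_width: 0.0078
grip_force: 50.0
```

Request:
play_rows(rows="0 0 1.5 0 4;0 0 3 0 4;0 0 4.5 0 4;0 0 6 0 4;0 0 7.5 0 4;0 0 9 0 4;0 0 10.5 0 4;0 0 11.5 0 4;0 0 11.5 0 4;0 0 11.5 0 4")

```text
time_s: 8.53
ee_pos: [0.5221, -0.0712, 0.1176]
tool_rot: [[-0.957, -0.291, -0.0], [-0.291, 0.957, 0.0], [0.0, 0.0, -1.0]]
force: [0.7, 0.0, -1.3]
grip_width: 0.0076
grip_force: 50.0
```

Request:
play_rows(rows="0 0 0.5 0 4;0 0 1 0 4;0 0 1.5 0 4;0 0 2 0 4;0 0 2 0 4;0 0 2 0 4")

```text
time_s: 9.03
ee_pos: [0.5222, -0.0711, 0.1158]
tool_rot: [[-0.957, -0.291, 0.0], [-0.291, 0.957, 0.0], [-0.0, 0.0, -1.0]]
force: [-0.3, -0.4, 2.6]
grip_width: 0.0078
grip_force: 50.0
```

```bash
cat > st.py <<'E'
from h import *
s=ctrl.observe(); R=s["tool_rot"]; print(np.round(s["time_s"],2),s["ee_pos"].round(4),"yaw",np.degrees(np.arctan2(R[1,1],R[0,1])).round(2),"F",s["force"].round(2),"T",s["torque"].round(3),"q",s["joint_positions"].round(2),"tau",s["joint_torque"].round(3),s["grip_width"])
E
python3 st.py
```

```text
9.03 [ 0.5222 -0.0711  0.1158] yaw 106.92 F [-0.32 -0.41  2.6 ] T [ 0.061  0.24  -0.086] q [-0.12  0.37  0.16  2.02 -0.09  0.76  1.97] tau [ 6.0000e-03 -4.3364e+01  2.5740e+00 -2.0683e+01  4.7000e-02 -2.9800e-01
  1.0000e-03] 0.007779093976164847
```

Request:
play_rows(rows="0 0 0 4 4;0 0 0 8 4;0 0 0 12 4;0 0 0 16 4;0 0 0 20 4;0 0 0 24 4;0 0 0 27 4;0 0 0 30 4;0 0 0 30 4;0 0 0 30 4", force=60)

```text
time_s: 9.87
ee_pos: [0.5224, -0.071, 0.1159]
tool_rot: [[-0.974, 0.224, 0.001], [0.224, 0.974, 0.0], [-0.001, 0.0, -1.0]]
force: [-0.1, -0.1, 3.2]
grip_width: 0.0075
grip_force: 60.0
```

```bash
python3 st.py
```

```text
9.87 [ 0.5224 -0.071   0.1159] yaw 77.03 F [-0.09 -0.05  3.22] T [0.109 0.105 0.015] q [-0.22  0.38  0.29  2.02 -0.15  0.76  1.51] tau [ 3.1000e-02 -4.2341e+01  3.9500e+00 -2.0004e+01  5.8000e-02 -6.9000e-02
 -1.7000e-01] 0.007522252377478928
```

```bash
cat > st2.py <<'E'
from h import *
a=[]
for i in range(4): cams.capture("wrist"); s=ctrl.observe(); a.append([*s["force"],s["torque"][2],s["joint_torque"][6]])
a=np.array(a); R=s["tool_rot"]; print(round(s["time_s"],2),s["ee_pos"].round(4),"yaw",np.degrees(np.arctan2(R[1,1],R[0,1])).round(2)); print(a.mean(0).round(3),a.std(0).round(3))
E
python3 st2.py
```

```text
10.07 [ 0.5224 -0.071   0.1159] yaw 76.98
[ 0.244  0.876  3.079  0.024 -0.019] [0.193 0.407 0.771 0.012 0.019]
```

Request:
play_rows(rows="0 0 0 2 4;0 0 0 4 4;0 0 0 5 4;0 0 0 5 4;0 0 0 5 4")

```text
time_s: 10.48
ee_pos: [0.5224, -0.0711, 0.1158]
tool_rot: [[-0.951, 0.309, 0.001], [0.309, 0.951, 0.0], [-0.001, 0.0, -1.0]]
force: [-0.3, 1.1, 5.2]
grip_width: 0.0078
grip_force: 60.0
```

```bash
python3 st2.py
```

```text
10.68 [ 0.5224 -0.0711  0.1158] yaw 71.96
[-0.356  0.62   4.994  0.037 -0.03 ] [0.193 0.137 0.186 0.019 0.009]
```

Request:
play_rows(rows="0 0 0 2 4;0 0 0 4 4;0 0 0 5 4;0 0 0 5 4;0 0 0 5 4")

```text
time_s: 11.1
ee_pos: [0.5224, -0.0711, 0.1158]
tool_rot: [[-0.92, 0.391, 0.001], [0.391, 0.92, 0.0], [-0.0, 0.0, -1.0]]
force: [-0.3, 1.1, 4.2]
grip_width: 0.0079
grip_force: 60.0
```

```bash
python3 st2.py
```

```text
11.3 [ 0.5224 -0.0711  0.1158] yaw 66.96
[-0.195  0.834  4.702  0.029 -0.043] [0.721 0.397 0.357 0.02  0.003]
```

Request:
play_rows(rows="0 0 0 2 4;0 0 0 4 4;0 0 0 6 4;0 0 0 6 4;0 0 0 6 4")

```text
time_s: 11.72
ee_pos: [0.5224, -0.0711, 0.1158]
tool_rot: [[-0.874, 0.486, 0.001], [0.486, 0.874, 0.0], [-0.0, 0.0, -1.0]]
force: [0.5, 0.9, 5.6]
grip_width: 0.0079
grip_force: 60.0
```

```bash
python3 st2.py
```

```text
11.92 [ 0.5224 -0.0711  0.1158] yaw 60.96
[-0.245  1.147  5.175  0.012 -0.038] [0.446 0.357 0.389 0.008 0.006]
```

Request:
play_rows(rows="0 0 0 2 4;0 0 0 4 4;0 0 0 6 4;0 0 0 6 4;0 0 0 6 4")

```text
time_s: 12.33
ee_pos: [0.5224, -0.0711, 0.1158]
tool_rot: [[-0.819, 0.574, 0.001], [0.574, 0.819, 0.0], [-0.0, 0.0, -1.0]]
force: [0.0, 0.7, 4.7]
grip_width: 0.0075
grip_force: 60.0
```

```bash
python3 st2.py
```

```text
12.53 [ 0.5224 -0.0711  0.1158] yaw 54.96
[-0.047  0.499  4.801  0.051 -0.04 ] [0.428 0.282 0.446 0.028 0.006]
```

Request:
play_rows(rows="0 0 0 2 4;0 0 0 4 4;0 0 0 5 4;0 0 0 5 4;0 0 0 5 4")

```text
time_s: 12.95
ee_pos: [0.5224, -0.0711, 0.1159]
tool_rot: [[-0.766, 0.643, 0.001], [0.643, 0.766, 0.0], [-0.0, 0.0, -1.0]]
force: [-0.4, 1.6, 5.2]
grip_width: 0.0079
grip_force: 60.0
```

```bash
python3 st2.py
```

```text
13.15 [ 0.5224 -0.0711  0.1158] yaw 49.96
[ 0.346  1.356  5.05   0.02  -0.048] [0.622 0.509 0.461 0.011 0.003]
```

Request:
play_rows(rows="0 0 0 2 4;0 0 0 4 4;0 0 0 5 4;0 0 0 5 4;0 0 0 5 4")

```text
time_s: 13.57
ee_pos: [0.5224, -0.0711, 0.1158]
tool_rot: [[-0.707, 0.708, 0.001], [0.708, 0.707, 0.0], [-0.0, 0.0, -1.0]]
force: [-0.0, 0.7, 5.7]
grip_width: 0.0076
grip_force: 60.0
```

```bash
python3 st2.py
```

```text
13.77 [ 0.5224 -0.0711  0.1158] yaw 44.96
[-0.228  0.753  5.366  0.032 -0.05 ] [0.571 0.234 0.258 0.029 0.003]
```

Request:
play_rows(rows="0 0 0 2 4;0 0 0 4 4;0 0 0 5 4;0 0 0 5 4;0 0 0 5 4")

```text
time_s: 14.18
ee_pos: [0.5224, -0.0711, 0.1158]
tool_rot: [[-0.642, 0.766, 0.001], [0.766, 0.642, 0.0], [-0.0, 0.0, -1.0]]
force: [-0.4, 0.0, 5.2]
grip_width: 0.0077
grip_force: 60.0
```

```bash
python3 st2.py
```

```text
14.38 [ 0.5224 -0.0711  0.1158] yaw 39.96
[ 0.362  0.745  5.295  0.061 -0.054] [0.058 0.401 0.862 0.02  0.003]
```

```bash
python3 - <<'E'
from h import *
c=cams.capture("wrist"); im=c["image"][130:330,200:440]; a=cv2.resize(im,None,fx=3,fy=3); 
cv2.imwrite("pics/w3.png",a[:600,:720])
E
```

```text
(no output)
```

View pics/w3.png

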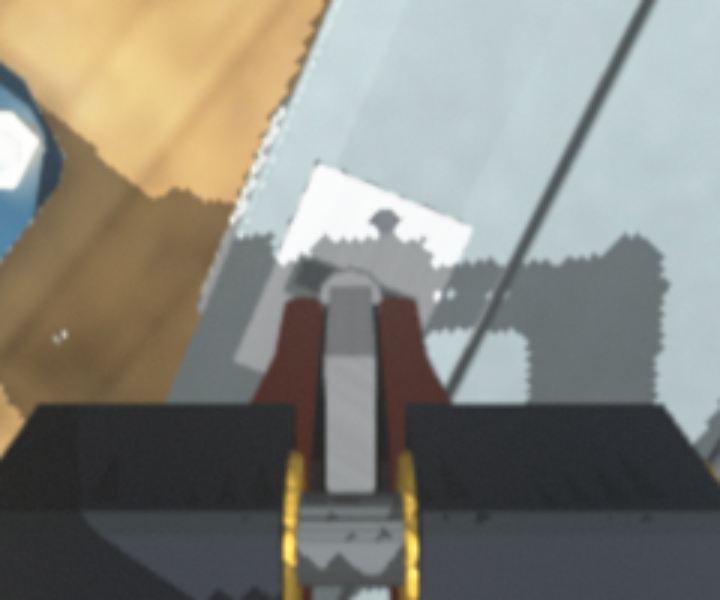

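The key has turned with the hand. The collar sits on the lock plate at crop (350,285) and the slot shows off to the left. I carry on in smaller steps.

Request:
play_rows(rows="0 0 0 1.5 4;0 0 0 3 4;0 0 0 4 4;0 0 0 4 4;0 0 0 4 4")

```text
time_s: 14.85
ee_pos: [0.5225, -0.071, 0.1158]
tool_rot: [[-0.587, 0.81, 0.001], [0.81, 0.587, 0.0], [-0.0, 0.001, -1.0]]
force: [-0.2, 1.3, 4.9]
grip_width: 0.008
grip_force: 60.0
```

```bash
python3 st2.py
```

```text
15.05 [ 0.5225 -0.071   0.1158] yaw 35.92
[ 0.584  0.999  4.907  0.201 -0.181] [0.53  0.16  0.16  0.011 0.003]
```

Request:
play_rows(rows="0 0 0 1.5 4;0 0 0 3 4;0 0 0 3 4;0 0 0 3 4")

```text
time_s: 15.38
ee_pos: [0.5225, -0.071, 0.1158]
tool_rot: [[-0.542, 0.84, 0.001], [0.84, 0.542, 0.0], [-0.0, 0.001, -1.0]]
force: [0.9, 0.5, 5.1]
grip_width: 0.0077
grip_force: 60.0
```

```bash
python3 st2.py
```

```text
15.58 [ 0.5225 -0.071   0.1158] yaw 32.86
[ 0.414  1.627  5.19   0.251 -0.262] [0.262 0.503 0.153 0.014 0.004]
```

Request:
play_rows(rows="0 0 0 1 4;0 0 0 2 4;0 0 0 2 4;0 0 0 2 4")

```text
time_s: 15.92
ee_pos: [0.5226, -0.071, 0.1158]
tool_rot: [[-0.513, 0.858, 0.001], [0.858, 0.513, 0.0], [-0.0, 0.001, -1.0]]
force: [0.9, 0.3, 5.5]
grip_width: 0.0077
grip_force: 60.0
```

```bash
python3 st2.py; python3 - <<'E'
from h import *
c=cams.capture("side"); P=cloud(c).reshape(-1,3); X=np.array([.9588,.284]);Y=np.array([-.284,.9588]); a=P[:,:2]@X;b=P[:,:2]@Y
for lo in (.515,.53,.56,.6): 
    m=(c["z_map"].reshape(-1)>0)&(a>lo)&(a<lo+.012)&(abs(b+.12)<.02); print(lo,m.sum(),np.median(P[m,2]) if m.any() else None)
E
```

```text
16.12 [ 0.5226 -0.071   0.1159] yaw 30.86
[ 0.56   0.674  5.375  0.267 -0.279] [0.425 0.227 0.577 0.011 0.003]
0.515 50 0.08367838794020535
0.53 45 0.08398985638086655
0.56 51 0.08361465523039062
0.6 41 0.08378944432478197
```

Request:
play_rows(rows="0 0 0 1 4;0 0 0 2 4;0 0 0 2 4;0 0 0 2 4")

```text
time_s: 16.5
ee_pos: [0.5226, -0.071, 0.1159]
tool_rot: [[-0.483, 0.876, 0.001], [0.876, 0.483, 0.0], [-0.0, 0.001, -1.0]]
force: [0.9, 0.7, 5.3]
grip_width: 0.0074
grip_force: 60.0
```

```bash
cat > lid.py <<'E'
from h import *
c=cams.capture("side"); P=cloud(c).reshape(-1,3); X=np.array([.9588,.284]);Y=np.array([-.284,.9588]); a=P[:,:2]@X;b=P[:,:2]@Y
for lo in (.515,.56): 
    m=(c["z_map"].reshape(-1)>0)&(a>lo)&(a<lo+.012)&(abs(b+.12)<.02)&(P[:,2]>.07); print("lid",lo,m.sum(),np.median(P[m,2]).round(4))
E
python3 st2.py; python3 lid.py
```

```text
16.7 [ 0.5226 -0.071   0.1158] yaw 28.85
[ 0.477  1.314  4.853  0.276 -0.279] [0.616 0.489 0.545 0.039 0.003]
lid 0.515 40 0.0841
lid 0.56 38 0.0838
```

Request:
play_rows(rows="0 0 0 1 4;0 0 0 2 4;0 0 0 2 4;0 0 0 2 4")

```text
time_s: 17.08
ee_pos: [0.5226, -0.071, 0.1158]
tool_rot: [[-0.452, 0.892, 0.001], [0.892, 0.452, 0.0], [-0.0, 0.001, -1.0]]
force: [1.9, 0.5, 5.7]
grip_width: 0.008
grip_force: 60.0
```

```bash
python3 st2.py; python3 lid.py
```

```text
17.28 [ 0.5226 -0.071   0.1158] yaw 26.85
[ 0.752  1.691  5.14   0.3   -0.284] [0.388 0.619 0.779 0.026 0.003]
lid 0.515 40 0.084
lid 0.56 40 0.0841
```

Request:
play_rows(rows="0 0 0 1 4;0 0 0 2 4;0 0 0 2 4;0 0 0 2 4")

```text
time_s: 17.67
ee_pos: [0.5226, -0.071, 0.1158]
tool_rot: [[-0.42, 0.908, 0.001], [0.908, 0.42, -0.0], [-0.0, 0.001, -1.0]]
force: [1.2, 2.2, 6.7]
grip_width: 0.0078
grip_force: 60.0
```

```bash
python3 st2.py; python3 lid.py; python3 - <<'E'
from h import *
c=cams.capture("wrist"); im=c["image"][130:330,200:440]; cv2.imwrite("pics/w4.png",cv2.resize(im,None,fx=3,fy=3))
E
```

```text
17.87 [ 0.5226 -0.071   0.1159] yaw 24.84
[ 0.993  1.317  5.02   0.275 -0.298] [0.544 0.209 0.403 0.033 0.002]
lid 0.515 38 0.084
lid 0.56 39 0.084
```

View pics/w4.png

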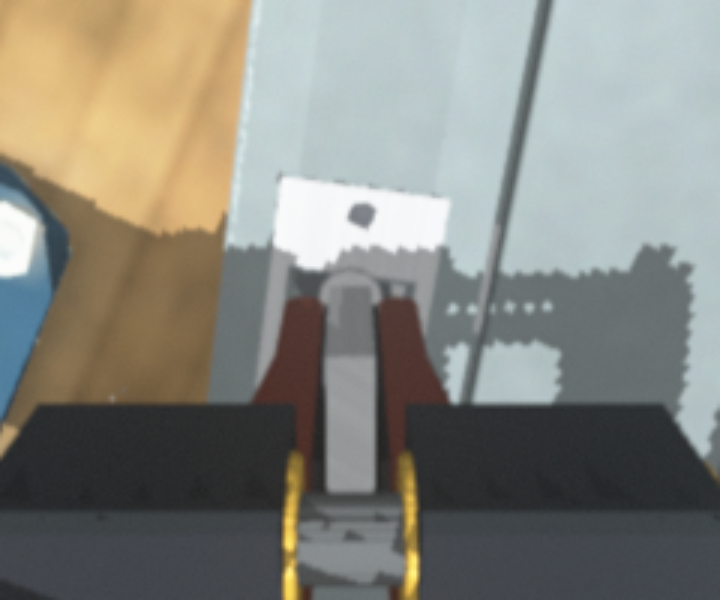

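The key is still square with the hand (crop 350,330) and the torque is rising gently, so this is the catch and not yet the stop.

Request:
play_rows(rows="0 0 0 1 4;0 0 0 2 4;0 0 0 2 4;0 0 0 2 4")

```text
time_s: 18.3
ee_pos: [0.5226, -0.071, 0.1158]
tool_rot: [[-0.388, 0.922, 0.001], [0.922, 0.388, -0.0], [-0.0, 0.001, -1.0]]
force: [2.0, 1.8, 4.6]
grip_width: 0.008
grip_force: 60.0
```

```bash
python3 st2.py; python3 lid.py
```

```text
18.5 [ 0.5226 -0.071   0.1158] yaw 22.83
[ 1.539  1.338  5.357  0.277 -0.297] [0.405 0.497 0.215 0.02  0.003]
lid 0.515 38 0.0842
lid 0.56 35 0.0839
```

```bash
cat > bow.py <<'E'
from h import *
c=cams.capture("wrist"); s=ctrl.observe(); R=s["tool_rot"]
Q=((cloud(c).reshape(-1,3)-s["ee_pos"])@R)*1000; ok=c["z_map"].reshape(-1)>0
m=ok&(abs(Q[:,1])<6)&(abs(Q[:,0]-15)<5)&(Q[:,2]>-36)&(Q[:,2]<-4)
q=Q[m]; print(len(q), np.median(q,0).round(2),np.percentile(q[:,1],[2,98]).round(2))
for lo in(-36,-28,-20,-12):
    k=q[(q[:,2]>=lo)&(q[:,2]<lo+8)]
    if len(k)>20:
        A=np.c_[k[:,1],k[:,2],np.ones(len(k))]; co=np.linalg.lstsq(A,k[:,0],rcond=None)[0]; print(lo,len(k),"x=",co.round(3),"deg",np.degrees(np.arctan(co[0])).round(1),"y",k[:,1].min().round(2),k[:,1].max().round(2))
E
python3 bow.py
```

```text
656 [ 14.84  -0.06 -27.27] [-5.72  5.66]
-36 312 x= [1.9000e-02 2.5300e-01 2.1447e+01] deg 1.1 y -5.92 5.81
-28 134 x= [-0.033 -0.078 12.342] deg -1.9 y -5.98 5.91
-20 116 x= [ 0.052  0.057 15.001] deg 3.0 y -5.98 5.83
-12 94 x= [-0.02  -0.089 13.401] deg -1.2 y -5.77 5.98
```

Request:
play_rows(rows="0 0 0 1 4;0 0 0 2 4;0 0 0 3 4;0 0 0 3 4;0 0 0 3 4")

```text
time_s: 19.02
ee_pos: [0.5226, -0.071, 0.1159]
tool_rot: [[-0.339, 0.941, 0.001], [0.941, 0.339, -0.0], [-0.0, 0.001, -1.0]]
force: [1.0, 0.4, 5.7]
grip_width: 0.0078
grip_force: 60.0
```

```bash
python3 st2.py; python3 lid.py; python3 bow.py
```

```text
19.22 [ 0.5226 -0.0711  0.1159] yaw 19.81
[ 1.033  1.545  5.617  0.28  -0.28 ] [0.392 0.312 0.319 0.021 0.003]
lid 0.515 44 0.1014
lid 0.56 44 0.0943
651 [ 14.85  -0.08 -26.75] [-5.73  5.66]
-36 305 x= [ 0.029  0.256 21.65 ] deg 1.7 y -5.97 5.77
-28 129 x= [-5.0000e-03 -8.9000e-02  1.1967e+01] deg -0.3 y -5.79 5.89
-20 116 x= [5.600e-02 1.200e-02 1.428e+01] deg 3.2 y -5.97 5.89
-12 101 x= [ 0.061 -0.065 13.52 ] deg 3.5 y -5.75 5.97
```

The lid has sprung ajar: its front edge is up about 17 mm. Turning back home now.

Request:
play_rows(rows="0 0 0 -6 4;0 0 0 -12 4;0 0 0 -18 4;0 0 0 -24 4;0 0 0 -30 4;0 0 0 -36 4;0 0 0 -42 4;0 0 0 -48 4;0 0 0 -54 4;0 0 0 -60 4;0 0 0 -65 4;0 0 0 -65 4")

```text
time_s: 20.32
ee_pos: [0.5222, -0.0712, 0.1158]
tool_rot: [[-0.996, 0.087, 0.0], [0.087, 0.996, 0.0], [-0.0, 0.0, -1.0]]
force: [0.8, 0.2, 6.9]
grip_width: 0.0079
grip_force: 60.0
```

Request:
play_rows(rows="0 0 0 -5 4;0 0 0 -10 4;0 0 0 -14 4;0 0 0 -18 4;0 0 0 -18 4;0 0 0 -18 4")

```text
time_s: 20.82
ee_pos: [0.5222, -0.0714, 0.1158]
tool_rot: [[-0.975, -0.221, 0.0], [-0.221, 0.975, 0.0], [-0.0, 0.0, -1.0]]
force: [-0.4, 0.1, 5.9]
grip_width: 0.0075
grip_force: 60.0
```

```bash
python3 st2.py; python3 lid.py
```

```text
21.02 [ 0.5222 -0.0714  0.1158] yaw 102.75
[ 0.688  0.867  6.403  0.01  -0.009] [0.472 0.37  0.533 0.021 0.012]
lid 0.515 77 0.1025
lid 0.56 41 0.095
```

Request:
play_rows(rows="0 0 0 -1 4;0 0 0 -2 4;0 0 0 -2 4;0 0 0 -2 4")

```text
time_s: 21.4
ee_pos: [0.5222, -0.0714, 0.1158]
tool_rot: [[-0.967, -0.255, 0.0], [-0.255, 0.967, -0.0], [-0.0, -0.0, -1.0]]
force: [0.6, 0.4, 6.7]
grip_width: 0.008
grip_force: 60.0
```

```bash
python3 st2.py
```

```text
21.6 [ 0.5222 -0.0714  0.1158] yaw 104.75
[ 0.385  0.191  6.223 -0.022  0.017] [0.174 0.405 0.355 0.031 0.003]
```

Request:
play_rows(rows="0 0 0 -1 4;0 0 0 -2 4;0 0 0 -2 4;0 0 0 -2 4")

```text
time_s: 21.93
ee_pos: [0.5222, -0.0715, 0.1158]
tool_rot: [[-0.958, -0.288, 0.0], [-0.288, 0.958, -0.0], [-0.0, -0.0, -1.0]]
force: [-0.9, 0.1, 5.9]
grip_width: 0.0077
grip_force: 60.0
```

```bash
python3 st2.py; python3 bow.py
```

```text
22.13 [ 0.5222 -0.0715  0.1158] yaw 106.75
[2.460e-01 1.990e-01 6.931e+00 3.000e-03 1.900e-02] [0.443 0.535 0.277 0.017 0.003]
597 [ 14.66  -0.14 -26.6 ] [-5.8  5.8]
-36 277 x= [ 0.074  0.287 22.594] deg 4.3 y -5.97 5.98
-28 123 x= [-0.029 -0.124 11.259] deg -1.6 y -5.88 5.98
-20 102 x= [ 3.5000e-02 -1.0000e-02  1.3968e+01] deg 2.0 y -5.93 5.8
-12 95 x= [ 0.014 -0.067 13.591] deg 0.8 y -5.89 5.99
```

Request:
play_rows(rows="0 0 0 -1 4;0 0 0 -2 4;0 0 0 -2 4")

```text
time_s: 22.43
ee_pos: [0.5222, -0.0716, 0.1158]
tool_rot: [[-0.947, -0.322, 0.0], [-0.322, 0.947, -0.0], [-0.0, -0.0, -1.0]]
force: [-0.6, 0.6, 6.3]
grip_width: 0.0078
grip_force: 60.0
```

```bash
python3 st2.py
```

```text
22.63 [ 0.5222 -0.0715  0.1158] yaw 108.74
[8.000e-02 1.630e-01 6.686e+00 1.000e-03 4.400e-02] [0.376 0.407 0.419 0.009 0.032]
```

Request:
play_rows(rows="0 0 0 -1 4;0 0 0 -2 4;0 0 0 -2 4")

```text
time_s: 22.88
ee_pos: [0.5221, -0.0715, 0.1158]
tool_rot: [[-0.935, -0.355, 0.0], [-0.355, 0.935, -0.0], [-0.0, -0.0, -1.0]]
force: [-0.3, 0.9, 6.0]
grip_width: 0.0078
grip_force: 60.0
```

```bash
python3 st2.py
```

```text
23.08 [ 0.5221 -0.0715  0.1158] yaw 110.74
[-0.041  0.278  6.753 -0.037  0.051] [0.496 0.206 0.474 0.019 0.033]
```

Request:
play_rows(rows="0 0 0 -1 4;0 0 0 -2 4;0 0 0 -2 4;0 0 0 -2 4")

```text
time_s: 23.42
ee_pos: [0.522, -0.0714, 0.1158]
tool_rot: [[-0.922, -0.387, -0.0], [-0.387, 0.922, 0.0], [0.0, 0.0, -1.0]]
force: [-0.2, 1.1, 6.5]
grip_width: 0.0076
grip_force: 60.0
```

```bash
python3 st2.py
```

```text
23.62 [ 0.522  -0.0714  0.1158] yaw 112.74
[-0.387  0.938  7.074 -0.058  0.05 ] [0.482 0.702 0.562 0.017 0.003]
```

Request:
play_rows(rows="0 0 0 4 4;0 0 0 8.7 4;0 0 0 8.7 4;0 0 0 8.7 4")

```text
time_s: 23.95
ee_pos: [0.5221, -0.0715, 0.1158]
tool_rot: [[-0.97, -0.242, 0.0], [-0.242, 0.97, -0.0], [0.0, -0.0, -1.0]]
force: [0.4, 0.1, 6.8]
grip_width: 0.0078
grip_force: 60.0
```

```bash
python3 st2.py
```

```text
24.15 [ 0.5221 -0.0715  0.1158] yaw 104.05
[ 0.13   0.073  6.866 -0.009 -0.   ] [0.177 0.148 0.353 0.01  0.014]
```

Request:
play_rows(rows="0 0 0 3 4;0 0 0 5 4;0 0 0 5 4;0 0 0 5 4")

```text
time_s: 24.48
ee_pos: [0.5221, -0.0712, 0.1158]
tool_rot: [[-0.988, -0.157, 0.0], [-0.157, 0.988, 0.0], [-0.0, 0.0, -1.0]]
force: [0.5, 1.3, 6.2]
grip_width: 0.0077
grip_force: 60.0
```

```bash
python3 st2.py
```

```text
24.68 [ 0.5221 -0.0712  0.1158] yaw 99.06
[-0.164  1.153  7.202  0.026 -0.033] [0.454 0.311 0.418 0.032 0.006]
```

Request:
play_rows(rows="0 0 0 3 4;0 0 0 3 4;0 0 0 3 4;0 0 0 3 4")

```text
time_s: 25.02
ee_pos: [0.5221, -0.0712, 0.1158]
tool_rot: [[-0.994, -0.106, -0.0], [-0.106, 0.994, 0.0], [-0.0, 0.0, -1.0]]
force: [0.9, 1.9, 6.5]
grip_width: 0.0077
grip_force: 60.0
```

```bash
python3 st2.py
```

```text
25.22 [ 0.5221 -0.0712  0.1158] yaw 96.06
[-0.28   1.103  7.372  0.02  -0.026] [0.413 0.493 0.332 0.016 0.001]
```

Request:
play_rows(rows="0 0 0 -4 4;0 0 0 -8 4;0 0 0 -8 4;0 0 0 -8 4")

```text
time_s: 25.55
ee_pos: [0.5221, -0.0714, 0.1158]
tool_rot: [[-0.97, -0.243, 0.0], [-0.243, 0.97, 0.0], [-0.0, 0.0, -1.0]]
force: [-0.0, 1.5, 6.9]
grip_width: 0.0078
grip_force: 60.0
```

```bash
python3 st2.py; python3 lid.py
```

```text
25.75 [ 0.5221 -0.0714  0.1158] yaw 104.06
[-2.800e-02  1.106e+00  6.680e+00  8.000e-03 -6.000e-03] [0.268 0.199 0.65  0.024 0.012]
lid 0.515 64 0.1019
lid 0.56 39 0.0945
```

Request:
play_rows(rows="0 0 -1 0 4;0 0 -2 0 4;0 0 -3 0 4;0 0 -4 0 4;0 0 -4 0 4;0 0 -4 0 4")

```text
time_s: 26.3
ee_pos: [0.5219, -0.0712, 0.1195]
tool_rot: [[-0.969, -0.245, -0.0], [-0.245, 0.969, -0.0], [0.0, 0.0, -1.0]]
force: [0.7, -0.0, -0.6]
grip_width: 0.0078
grip_force: 60.0
```

```bash
python3 st2.py
```

```text
26.5 [ 0.522  -0.0711  0.1196] yaw 104.22
[ 0.076 -0.051 -0.545  0.029 -0.003] [0.301 0.73  0.379 0.029 0.001]
```

Request:
play_rows(rows="0 0 -0.7 0 4;0 0 -1.4 0 4;0 0 -2 0 4;0 0 -2 0 4;0 0 -2 0 4")

```text
time_s: 26.92
ee_pos: [0.5221, -0.0711, 0.1217]
tool_rot: [[-0.969, -0.246, 0.0], [-0.246, 0.969, 0.0], [-0.0, 0.0, -1.0]]
force: [-0.5, -0.4, 0.7]
grip_width: 0.0076
grip_force: 60.0
```

```bash
python3 st2.py
```

```text
27.12 [ 0.5221 -0.0711  0.1216] yaw 104.23
[ 0.178  0.183 -0.657 -0.021 -0.   ] [0.285 0.342 0.247 0.028 0.   ]
```

Request:
play_rows(rows="0 0 -1 0 4;0 0 -2 0 4;0 0 -3 0 4;0 0 -3 0 4;0 0 -3 0 4")

```text
time_s: 27.53
ee_pos: [0.5222, -0.0711, 0.1248]
tool_rot: [[-0.969, -0.246, 0.0], [-0.246, 0.969, 0.0], [-0.0, -0.0, -1.0]]
force: [0.8, -0.6, -0.1]
grip_width: 0.0077
grip_force: 60.0
```

```bash
python3 st2.py
```

```text
27.73 [ 0.5221 -0.0711  0.1246] yaw 104.23
[-0.327 -0.015 -0.548 -0.01  -0.   ] [0.413 0.306 0.371 0.017 0.   ]
```

Request:
play_rows(rows="0 0 -2 0 4;0 0 -4 0 4;0 0 -7 0 4;0 0 -11 0 4;0 0 -16 0 4;0 0 -25 0 4;0 0 -40 0 4;0 0 -60 0 4;0 0 -75 0 4;0 0 -75 0 4;0 0 -75 0 4")

```text
time_s: 28.65
ee_pos: [0.5227, -0.0712, 0.2006]
tool_rot: [[-0.969, -0.246, 0.002], [-0.246, 0.969, 0.0], [-0.002, -0.0, -1.0]]
force: [-0.1, 0.0, -1.0]
grip_width: 0.0079
grip_force: 60.0
```

```bash
python3 look.py pics/w5.png; python3 lid.py; python3 - <<'E'
import cv2
im=cv2.imread("pics/w5.png")[160:300,240:400]; cv2.imwrite("pics/w5c.png",cv2.resize(im,None,fx=4,fy=4,interpolation=cv2.INTER_CUBIC))
E
```

```text
28.7 [ 0.5219 -0.0711  0.1996] [-0.2458  0.9693  0.0001] [-0.1439  0.2587  0.1911  1.9442 -0.0603  0.9439  1.8955] 0.007839581796268941 [-0.4723 -0.3798 -1.3041] [-0.0106 -0.0075  0.0122]
104.22754223652223
case 14703 ((530.2123413085938, -94.380126953125), (255.01220703125, 234.38705444335938), 65.88599395751953)
keyhole 0.75 320.192 195.6 [ 0.5207 -0.068   0.085 ]
keyhole 0.3 316.992 220.00000000000003 [ 0.5458 -0.0649  0.085 ]
key 0.95 592.7040000000001 198.2 [0.4583 0.1895 0.085 ]
key 0.9 542.0799999999999 210.0 [0.4814 0.1472 0.085 ]
proj [316.8685 196.0859]
lid 0.515 50 0.1017
lid 0.56 43 0.0948
```

View pics/w5c.png

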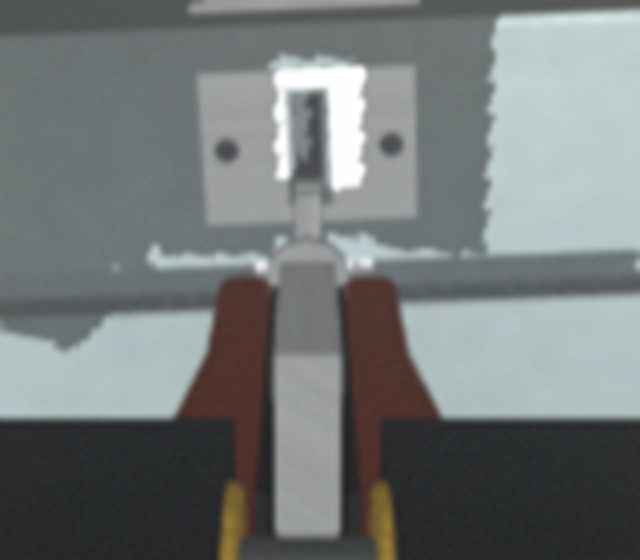

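Request:
play_rows(rows="-10 33 0 5 4;-20 67 0 10 4;-30 100 0 15 4;-40 135 0 20 4;-50 170 0 25 4;-60 205 0 30 4;-70 240 0 36 4;-80 275 0 42 4;-90 305 0 48 4;-100 340 0 54 4;-108 369 0 60 4;-108 369 0 60 4")

```text
time_s: 29.85
ee_pos: [0.5336, 0.3215, 0.1981]
tool_rot: [[-0.7, 0.714, -0.002], [0.714, 0.7, 0.003], [0.003, 0.0, -1.0]]
force: [0.4, 1.1, 0.2]
grip_width: 0.008
grip_force: 60.0
```

Request:
play_rows(rows="0 0 0 6 4;0 0 0 12 4;0 0 0 18 4;0 0 0 24 4;0 0 0 30 4;0 0 0 36 4;0 0 0 42 4;0 0 0 48 4;0 0 0 54 4;0 0 0 60 4;0 0 0 60 4;0 0 0 60 4")

```text
time_s: 30.85
ee_pos: [0.5357, 0.3128, 0.1988]
tool_rot: [[0.269, 0.963, -0.001], [0.963, -0.269, -0.001], [-0.001, -0.001, -1.0]]
force: [-0.1, 0.1, -1.1]
grip_width: 0.0076
grip_force: 60.0
```

```bash
python3 - <<'E'
from h import *
np.set_printoptions(precision=4,suppress=True)
c=cams.capture("wrist"); s=ctrl.observe(); R=s["tool_rot"]; p=s["ee_pos"]
print(s["time_s"],p,np.degrees(np.arctan2(R[1,1],R[0,1])),"to slot",(R.T@(np.array([.5363,.3132,p[2]])-p))*1000)
P=cloud(c).reshape(-1,3); ok=c["z_map"].reshape(-1)>0
q=P[ok&(np.hypot(P[:,0]-.545,P[:,1]-.35)<.095)&(P[:,2]>.038)&(P[:,2]<.047)]; print(cv2.minAreaRect((q[:,:2]*1000).astype(np.float32)))
print("proj slot",proj(c,[.5363,.3132,.042]))
im=c["image"][120:280,230:400]; cv2.imwrite("pics/w6.png",cv2.resize(im,None,fx=3.7,fy=3.7,interpolation=cv2.INTER_CUBIC))
E
```

```text
30.9 [0.5358 0.3128 0.199 ] -15.568303398758074 to slot [ 0.4975  0.3919 -0.0008]
((544.8195190429688, 350.52935791015625), (149.83084106445312, 46.061710357666016), 76.68907928466797)
proj slot [316.8539 186.8942]
```

View pics/w6.png

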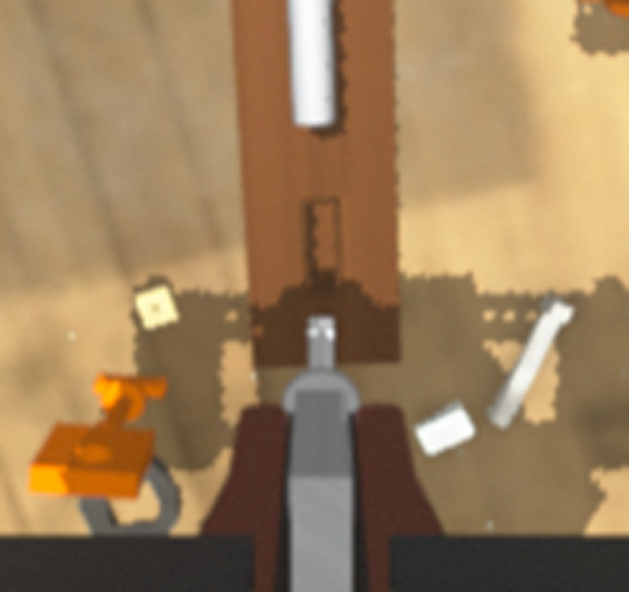

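The empty slot at crop (321,245) lies straight under the key. I lower it.

Request:
play_rows(rows="0.5 0.4 20 0 4;0.5 0.4 45 0 4;0.5 0.4 70 0 4;0.5 0.4 90 0 4;0.5 0.4 100 0 4;0.5 0.4 104 0 4;0.5 0.4 104 0 4;0.5 0.4 104 0 4")

```text
time_s: 31.57
ee_pos: [0.5373, 0.3137, 0.0965]
tool_rot: [[0.271, 0.962, 0.001], [0.962, -0.271, 0.001], [0.001, 0.001, -1.0]]
force: [0.1, 1.1, 0.2]
grip_width: 0.0079
grip_force: 60.0
```

Request:
play_rows(rows="0 0 1.5 0 4;0 0 3 0 4;0 0 4.5 0 4;0 0 6 0 4;0 0 7 0 4;0 0 7 0 4")

```text
time_s: 32.07
ee_pos: [0.5365, 0.3134, 0.0885]
tool_rot: [[0.272, 0.962, -0.0], [0.962, -0.272, -0.0], [-0.0, -0.0, -1.0]]
force: [-1.4, -0.5, -1.0]
grip_width: 0.0079
grip_force: 60.0
```

```bash
python3 st2.py
```

```text
32.27 [0.5367 0.3135 0.0887] yaw -15.77
[-0.242 -0.225 -0.383 -0.012  0.002] [0.235 0.459 0.06  0.026 0.002]
```

Request:
play_rows(rows="0 0 2 0 4;0 0 4 0 4;0 0 6 0 4;0 0 8 0 4;0 0 10 0 4;0 0 12 0 4;0 0 13.5 0 4;0 0 15 0 4;0 0 15 0 4;0 0 15 0 4")

```text
time_s: 33.1
ee_pos: [0.5366, 0.3134, 0.0736]
tool_rot: [[0.272, 0.962, -0.0], [0.962, -0.272, -0.0], [-0.0, -0.0, -1.0]]
force: [0.2, -0.0, -1.0]
grip_width: 0.0075
grip_force: 60.0
```

```bash
python3 st2.py
```

```text
33.3 [0.5367 0.3135 0.0738] yaw -15.77
[ 0.268  0.035 -0.621 -0.013  0.   ] [0.395 0.493 0.217 0.02  0.   ]
```

Lower by another 0.8 mm, open gently, wait, and retreat.

Request:
play_rows(rows="0 0 0.5 0 4;0 0 1 0 4;0 0 1 0 4;0 0 1 0 12;0 0 1 0 20;0 0 1 0 30;0 0 1 0 40;0 0 1 0 40;0 0 1 0 40;0 0 1 0 40", force=10)

```text
time_s: 34.13
ee_pos: [0.5366, 0.3135, 0.0726]
tool_rot: [[0.272, 0.962, -0.0], [0.962, -0.272, -0.0], [-0.0, -0.0, -1.0]]
force: [0.2, -0.2, 0.3]
grip_width: 0.04
grip_force: 0.0
```

```bash
python3 st2.py; python3 -c "
from h import *
s=ctrl.observe(); print(s['grip_width'],s['grip_force'])"
```

```text
34.33 [0.5366 0.3135 0.0727] yaw -15.77
[ 0.102 -0.239  0.107  0.013  0.   ] [0.267 0.585 0.313 0.023 0.   ]
0.04005364524192409 0.0
```

Request:
play_rows(rows="0 0 -10 0 40;0 0 -25 0 40;0 0 -45 0 40;0 0 -70 0 40;0 0 -100 0 40;0 0 -130 0 40;0 0 -150 0 40;0 0 -150 0 40;0 0 -150 0 40;0 0 -150 0 40")

```text
time_s: 35.17
ee_pos: [0.536, 0.3133, 0.2222]
tool_rot: [[0.272, 0.962, -0.001], [0.962, -0.272, -0.0], [-0.001, -0.001, -1.0]]
force: [-0.1, 0.2, -0.1]
grip_width: 0.0402
grip_force: 0.0
```

```bash
python3 - <<'E'
from h import *
for cam in("wrist","side"):
    c=cams.capture(cam); P=cloud(c).reshape(-1,3); ok=c["z_map"].reshape(-1)>0
    for nm,ct,r in(("bow",(.536,.313),.035),("T",(.553,.387),.04)):
        q=P[ok&(np.hypot(P[:,0]-ct[0],P[:,1]-ct[1])<r)&(P[:,2]>.085)&(P[:,2]<.125)]; print(cam,nm,len(q),cv2.minAreaRect((q[:,:2]*1000).astype(np.float32)) if len(q)>5 else "",np.percentile(q[:,2],95) if len(q) else "")
cv2.imwrite("pics/end.png",cv2.resize(c["image"][130:330,200:450],None,fx=3,fy=3))
print(ctrl.observe()["ee_pos"],ctrl.observe()["time_s"])
E
python3 lid.py
```

```text
wrist bow 299 ((536.7835693359375, 313.8038024902344), (30.338430404663086, 7.936676025390625), 73.9394302368164) 0.10832752983912948
wrist T 769 ((553.530517578125, 387.4844055175781), (63.662086486816406, 9.98340129852295), 76.67606353759766) 0.10265832208469666
side bow 166 ((536.1251831054688, 313.4188232421875), (32.150081634521484, 9.606534957885742), 74.0777587890625) 0.10788953130386324
side T 198 ((552.50830078125, 387.47344970703125), (64.24483489990234, 10.28914737701416), 76.58208465576172) 0.10256587917297347
[0.5357184  0.3130606  0.22128876] 35.2667
lid 0.515 40 0.1015
lid 0.56 22 0.0939
```

View pics/end.png

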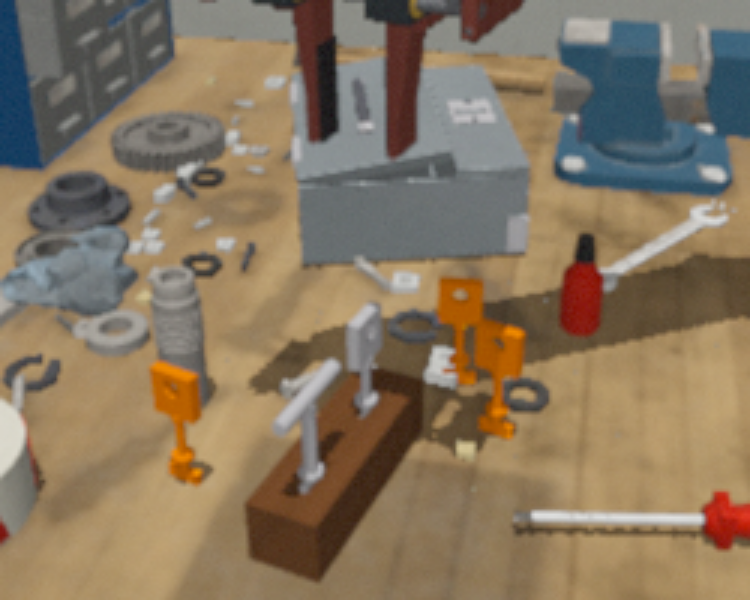

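The final view shows the key upright in its own slot at (365,355), the lid ajar at (380,165), the bystanders unmoved, and the hand clear above. I hand the job in.

```bash
python3 -c "
from h import *
print(ctrl.close_job())"
```

```text
the job is handed in; nothing more can be done
None
```

The case is unlocked with its lid ajar, the lock turned back home, and the wing key stands upright in its own slot; I turned back as soon as the lid sprang (about 0.28 N m), without pressing to the full 0.35 N m stop, and handed the job in, though no verdict came back.

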